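Top up the reagent-bottle crate from the closed stock boxes

TASK

Two of the six cells in the grey bottle crate are empty, and the two spare bottles are in one of the two closed white boxes: lift a lid to find them (the other box only holds beakers, which stay inside), then stand one spare upright in each empty cell. Lower the bottles in rather than dropping them, and leave the bottles already in the crate and the other things on the counter where they are. Opened lids may stay open.

Things in the scene. Friction and masses are not known exactly. Their poses are not given: they have to be found in the camera images.
- crate: the low grey bottle crate, 214 x 144 mm and 60 mm high (inner dividers 52 mm high), too heavy to shift; origin at the centre of its underside, x along its long side, y along its short side. It has 3 x 2 square cells at 70 mm pitch, each 66 mm clear, floor 4 mm thick. Four cells hold a bottle, two are empty; which two varies
- cell_1 (a point): centre of the floor of one of the six crate cells (crate frame x -70, y 35 mm), 4 mm above the counter
- cell_2 (a point): centre of the floor of one of the six crate cells (crate frame x -70, y -35 mm), 4 mm above the counter
- cell_3 (a point): centre of the floor of one of the six crate cells (crate frame x 0, y 35 mm), 4 mm above the counter
- cell_4 (a point): centre of the floor of one of the six crate cells (crate frame x 0, y -35 mm), 4 mm above the counter
- cell_5 (a point): centre of the floor of one of the six crate cells (crate frame x 70, y 35 mm), 4 mm above the counter
- cell_6 (a point): centre of the floor of one of the six crate cells (crate frame x 70, y -35 mm), 4 mm above the counter
- bottle_1: a screw-cap lab bottle, translucent with a round black cap: body 54 mm across, 105 mm tall, cap 32 mm across and 17 mm high (the top 17 mm, so a gripper coming from above takes it there: the shoulder below the cap is wider); 0.16 kg; origin at the centre of its underside, z up along it. One of the four that already stand in the crate
- bottle_2: a screw-cap lab bottle, translucent with a round black cap: body 54 mm across, 105 mm tall, cap 32 mm across and 17 mm high (the top 17 mm, so a gripper coming from above takes it there: the shoulder below the cap is wider); 0.16 kg; origin at the centre of its underside, z up along it. One of the four that already stand in the crate
- bottle_3: a screw-cap lab bottle, translucent with a round black cap: body 54 mm across, 105 mm tall, cap 32 mm across and 17 mm high (the top 17 mm, so a gripper coming from above takes it there: the shoulder below the cap is wider); 0.16 kg; origin at the centre of its underside, z up along it. One of the four that already stand in the crate
- bottle_4: a screw-cap lab bottle, translucent with a round black cap: body 54 mm across, 105 mm tall, cap 32 mm across and 17 mm high (the top 17 mm, so a gripper coming from above takes it there: the shoulder below the cap is wider); 0.16 kg; origin at the centre of its underside, z up along it. One of the four that already stand in the crate
- bottle_5: a screw-cap lab bottle, translucent with a round black cap: body 54 mm across, 105 mm tall, cap 32 mm across and 17 mm high (the top 17 mm, so a gripper coming from above takes it there: the shoulder below the cap is wider); 0.16 kg; origin at the centre of its underside, z up along it. One of the two spares; it starts upright inside one of the closed boxes, centred across the box's width, the two about 72 mm apart along its length
- bottle_6: a screw-cap lab bottle, translucent with a round black cap: body 54 mm across, 105 mm tall, cap 32 mm across and 17 mm high (the top 17 mm, so a gripper coming from above takes it there: the shoulder below the cap is wider); 0.16 kg; origin at the centre of its underside, z up along it. One of the two spares; it starts upright inside one of the closed boxes, centred across the box's width, the two about 72 mm apart along its length
- box_1: one of two equal white storage boxes, 180 mm long (x), 94 mm wide (y), 116 mm high, walls and floor 4 mm, too heavy to shift; origin at the centre of its underside; its lid is hinged along the top edge of the far short side, a line along y at x +90, z 116 mm in the box frame. One of the two boxes holds the two spare bottles, the other two glass beakers; from outside they look alike
- box_1_lid (a joint): lid angle of box_1 (rad): 0 shut, grows as its front edge rises, 1.9 fully open (leaning back past upright); friction at the hinge (about 0.16 N m) keeps it at any angle it is left at
- box_1_handle (a point): centre of the black grip bar on the lid of box_1, moving with the lid: a round bar 11 mm thick and 70 mm long across the box (along its y), on two legs 66 mm apart, its centre 34 mm above the 6 mm thick lid and 18 mm behind the lid's front edge; 162 mm from the hinge line measured along the lid, 40 mm above the lid's underside
- box_2: one of two equal white storage boxes, 180 mm long (x), 94 mm wide (y), 116 mm high, walls and floor 4 mm, too heavy to shift; origin at the centre of its underside; its lid is hinged along the top edge of the far short side, a line along y at x +90, z 116 mm in the box frame. One of the two boxes holds the two spare bottles, the other two glass beakers; from outside they look alike
- box_2_lid (a joint): lid angle of box_2 (rad): 0 shut, grows as its front edge rises, 1.9 fully open (leaning back past upright); friction at the hinge (about 0.16 N m) keeps it at any angle it is left at
- box_2_handle (a point): centre of the black grip bar on the lid of box_2, moving with the lid: a round bar 11 mm thick and 70 mm long across the box (along its y), on two legs 66 mm apart, its centre 34 mm above the 6 mm thick lid and 18 mm behind the lid's front edge; 162 mm from the hinge line measured along the lid, 40 mm above the lid's underside
- beaker_1: a glass beaker, 56 mm across, 70 mm tall; origin at the centre of its underside; stands inside the box that holds no spare bottles and stays there
- beaker_2: a glass beaker, 56 mm across, 70 mm tall; origin at the centre of its underside; stands inside the box that holds no spare bottles and stays there
- flask: bystander: volumetric flask with a stopper, 62 mm wide, 172 mm tall, behind the work; origin at the centre of its underside
- wash_bottle: bystander: white squeeze wash bottle with a bent jet, 67 x 109 x 199 mm, behind the work; origin at the centre of its underside
Things that resemble listed ones, but are neither listed nor needed, are in the scene too. What is shaped like the bottle_3 but orange or pink is not meant.

How it is judged:
On the way, in this order (a step that is already met when the one before it is completed fails the run):
1. the lid of the box with the spare bottles is raised by more than 1 rad (value of joint box_1_lid above 1 rad), for 0.2 s.
2. one spare bottle stands in a crate cell (((horizontal distance between bottle_5 and cell_1 below 0.014 m and height (world z) of bottle_5 below 0.012 m and angle between bottle_5's own z axis and vertical below 0.12 rad) or (horizontal distance between bottle_6 and cell_1 below 0.014 m and height (world z) of bottle_6 below 0.012 m and angle between bottle_6's own z axis and vertical below 0.12 rad) or (horizontal distance between bottle_5 and cell_2 below 0.014 m and height (world z) of bottle_5 below 0.012 m and angle between bottle_5's own z axis and vertical below 0.12 rad) or (horizontal distance between bottle_6 and cell_2 below 0.014 m and height (world z) of bottle_6 below 0.012 m and angle between bottle_6's own z axis and vertical below 0.12 rad) or (horizontal distance between bottle_5 and cell_3 below 0.014 m and height (world z) of bottle_5 below 0.012 m and angle between bottle_5's own z axis and vertical below 0.12 rad) or (horizontal distance between bottle_6 and cell_3 below 0.014 m and height (world z) of bottle_6 below 0.012 m and angle between bottle_6's own z axis and vertical below 0.12 rad) or (horizontal distance between bottle_5 and cell_4 below 0.014 m and height (world z) of bottle_5 below 0.012 m and angle between bottle_5's own z axis and vertical below 0.12 rad) or (horizontal distance between bottle_6 and cell_4 below 0.014 m and height (world z) of bottle_6 below 0.012 m and angle between bottle_6's own z axis and vertical below 0.12 rad) or (horizontal distance between bottle_5 and cell_5 below 0.014 m and height (world z) of bottle_5 below 0.012 m and angle between bottle_5's own z axis and vertical below 0.12 rad) or (horizontal distance between bottle_6 and cell_5 below 0.014 m and height (world z) of bottle_6 below 0.012 m and angle between bottle_6's own z axis and vertical below 0.12 rad) or (horizontal distance between bottle_5 and cell_6 below 0.014 m and height (world z) of bottle_5 below 0.012 m and angle between bottle_5's own z axis and vertical below 0.12 rad) or (horizontal distance between bottle_6 and cell_6 below 0.014 m and height (world z) of bottle_6 below 0.012 m and angle between bottle_6's own z axis and vertical below 0.12 rad))), for 0.2 s.
At the end, for the whole second after the job is handed in: Every one of the six crate cells has a bottle standing on its floor: centre within 14 mm of the cell's centre, underside less than 12 mm above the counter, tilted less than 0.12 rad; all bottles at rest (under 0.02 m/s). Lids may be open or shut (((horizontal distance between bottle_1 and cell_1 below 0.014 m and height (world z) of bottle_1 below 0.012 m and angle between bottle_1's own z axis and vertical below 0.12 rad) or (horizontal distance between bottle_2 and cell_1 below 0.014 m and height (world z) of bottle_2 below 0.012 m and angle between bottle_2's own z axis and vertical below 0.12 rad) or (horizontal distance between bottle_3 and cell_1 below 0.014 m and height (world z) of bottle_3 below 0.012 m and angle between bottle_3's own z axis and vertical below 0.12 rad) or (horizontal distance between bottle_4 and cell_1 below 0.014 m and height (world z) of bottle_4 below 0.012 m and angle between bottle_4's own z axis and vertical below 0.12 rad) or (horizontal distance between bottle_5 and cell_1 below 0.014 m and height (world z) of bottle_5 below 0.012 m and angle between bottle_5's own z axis and vertical below 0.12 rad) or (horizontal distance between bottle_6 and cell_1 below 0.014 m and height (world z) of bottle_6 below 0.012 m and angle between bottle_6's own z axis and vertical below 0.12 rad)) and ((horizontal distance between bottle_1 and cell_2 below 0.014 m and height (world z) of bottle_1 below 0.012 m and angle between bottle_1's own z axis and vertical below 0.12 rad) or (horizontal distance between bottle_2 and cell_2 below 0.014 m and height (world z) of bottle_2 below 0.012 m and angle between bottle_2's own z axis and vertical below 0.12 rad) or (horizontal distance between bottle_3 and cell_2 below 0.014 m and height (world z) of bottle_3 below 0.012 m and angle between bottle_3's own z axis and vertical below 0.12 rad) or (horizontal distance between bottle_4 and cell_2 below 0.014 m and height (world z) of bottle_4 below 0.012 m and angle between bottle_4's own z axis and vertical below 0.12 rad) or (horizontal distance between bottle_5 and cell_2 below 0.014 m and height (world z) of bottle_5 below 0.012 m and angle between bottle_5's own z axis and vertical below 0.12 rad) or (horizontal distance between bottle_6 and cell_2 below 0.014 m and height (world z) of bottle_6 below 0.012 m and angle between bottle_6's own z axis and vertical below 0.12 rad)) and ((horizontal distance between bottle_1 and cell_3 below 0.014 m and height (world z) of bottle_1 below 0.012 m and angle between bottle_1's own z axis and vertical below 0.12 rad) or (horizontal distance between bottle_2 and cell_3 below 0.014 m and height (world z) of bottle_2 below 0.012 m and angle between bottle_2's own z axis and vertical below 0.12 rad) or (horizontal distance between bottle_3 and cell_3 below 0.014 m and height (world z) of bottle_3 below 0.012 m and angle between bottle_3's own z axis and vertical below 0.12 rad) or (horizontal distance between bottle_4 and cell_3 below 0.014 m and height (world z) of bottle_4 below 0.012 m and angle between bottle_4's own z axis and vertical below 0.12 rad) or (horizontal distance between bottle_5 and cell_3 below 0.014 m and height (world z) of bottle_5 below 0.012 m and angle between bottle_5's own z axis and vertical below 0.12 rad) or (horizontal distance between bottle_6 and cell_3 below 0.014 m and height (world z) of bottle_6 below 0.012 m and angle between bottle_6's own z axis and vertical below 0.12 rad)) and ((horizontal distance between bottle_1 and cell_4 below 0.014 m and height (world z) of bottle_1 below 0.012 m and angle between bottle_1's own z axis and vertical below 0.12 rad) or (horizontal distance between bottle_2 and cell_4 below 0.014 m and height (world z) of bottle_2 below 0.012 m and angle between bottle_2's own z axis and vertical below 0.12 rad) or (horizontal distance between bottle_3 and cell_4 below 0.014 m and height (world z) of bottle_3 below 0.012 m and angle between bottle_3's own z axis and vertical below 0.12 rad) or (horizontal distance between bottle_4 and cell_4 below 0.014 m and height (world z) of bottle_4 below 0.012 m and angle between bottle_4's own z axis and vertical below 0.12 rad) or (horizontal distance between bottle_5 and cell_4 below 0.014 m and height (world z) of bottle_5 below 0.012 m and angle between bottle_5's own z axis and vertical below 0.12 rad) or (horizontal distance between bottle_6 and cell_4 below 0.014 m and height (world z) of bottle_6 below 0.012 m and angle between bottle_6's own z axis and vertical below 0.12 rad)) and ((horizontal distance between bottle_1 and cell_5 below 0.014 m and height (world z) of bottle_1 below 0.012 m and angle between bottle_1's own z axis and vertical below 0.12 rad) or (horizontal distance between bottle_2 and cell_5 below 0.014 m and height (world z) of bottle_2 below 0.012 m and angle between bottle_2's own z axis and vertical below 0.12 rad) or (horizontal distance between bottle_3 and cell_5 below 0.014 m and height (world z) of bottle_3 below 0.012 m and angle between bottle_3's own z axis and vertical below 0.12 rad) or (horizontal distance between bottle_4 and cell_5 below 0.014 m and height (world z) of bottle_4 below 0.012 m and angle between bottle_4's own z axis and vertical below 0.12 rad) or (horizontal distance between bottle_5 and cell_5 below 0.014 m and height (world z) of bottle_5 below 0.012 m and angle between bottle_5's own z axis and vertical below 0.12 rad) or (horizontal distance between bottle_6 and cell_5 below 0.014 m and height (world z) of bottle_6 below 0.012 m and angle between bottle_6's own z axis and vertical below 0.12 rad)) and ((horizontal distance between bottle_1 and cell_6 below 0.014 m and height (world z) of bottle_1 below 0.012 m and angle between bottle_1's own z axis and vertical below 0.12 rad) or (horizontal distance between bottle_2 and cell_6 below 0.014 m and height (world z) of bottle_2 below 0.012 m and angle between bottle_2's own z axis and vertical below 0.12 rad) or (horizontal distance between bottle_3 and cell_6 below 0.014 m and height (world z) of bottle_3 below 0.012 m and angle between bottle_3's own z axis and vertical below 0.12 rad) or (horizontal distance between bottle_4 and cell_6 below 0.014 m and height (world z) of bottle_4 below 0.012 m and angle between bottle_4's own z axis and vertical below 0.12 rad) or (horizontal distance between bottle_5 and cell_6 below 0.014 m and height (world z) of bottle_5 below 0.012 m and angle between bottle_5's own z axis and vertical below 0.12 rad) or (horizontal distance between bottle_6 and cell_6 below 0.014 m and height (world z) of bottle_6 below 0.012 m and angle between bottle_6's own z axis and vertical below 0.12 rad)) and linear speed of each of bottle_1, bottle_2, bottle_3, bottle_4, bottle_5, bottle_6 below 0.02 m/s); the robot touches nothing.
It fails at once if a bottle that already stood in the crate is taken out or shifted by more than 30 mm (distance of any of bottle_1, bottle_2, bottle_3, bottle_4 from where it was at the start of the episode above 0.03 m).
It fails at once if a beaker is lifted out of its box (more than 50 mm) (height (world z) of any of beaker_1, beaker_2 above 0.054 m).
It fails at once if a spare bottle is dropped or thrown: faster than 0.7 m/s (a fall of 25 mm) while not in the fingers ((linear speed of bottle_5 above 0.7 m/s and contact force between the fingers and bottle_5 below 0.05 N) or (linear speed of bottle_6 above 0.7 m/s and contact force between the fingers and bottle_6 below 0.05 N)).
It fails at once if the flask or the wash bottle is moved by more than 40 mm (distance of any of flask, wash_bottle from where it was at the start of the episode above 0.04 m).
It also fails if it takes over 72 s, if anything falls off the work surface, if the arm or the gripper's body presses on something with over 40 N, if the wrist force passes 120 N, or if a joint passes its speed limit or range.

ROBOT

A 7-joint arm with a two-finger parallel gripper is mounted at the origin on a cart in front of the work surface, level with it; the furniture and walls round the work are solid. World frame = base frame: x ahead of the robot, y to its left, z up, the work surface at z = 0. Lengths are in m, angles in rad, forces in N, time in s.
With the tool pointing down it reaches from about 0.425 to 0.825 m from the base axis. Payload 3.6 kg.
Tool frame: the origin (TCP) lies between the finger pads; the fingertips stand 17 mm ahead of it and the grasp point (between the pads) lies 2 mm behind it; z points along the fingers, y is the line along which they close (so a half turn about z gives the same grasp; the last joint's range is limited). The gripper opens to 85 mm and grips with 20 to 120 N. Pads are 22 mm wide; open, the fingers measure 114 mm over their backs; the gripper's body (76 mm by 85 mm) begins 54 mm behind the grasp point. The pads swing forward as they close: fully open they stand 13 mm farther back than shut.
Start: joints at [-0.026, 0.615, -0.013, 1.423, 0.008, 1.103, -0.04], TCP at [0.65, 0, 0.248] pointing down, gripper open.
Joint ranges: [-3.12, 3.12], [-0.3, 2.06], [-1.34, 1.32], [0.26, 2.42], [-1.36, 4.5], [0.01, 1.98], [-2.84, 2.84]. Speed limits (rad/s): [2.79, 2.79, 3.14, 3.14, 3.14, 3.14, 3.14].

INTERFACE

Orientations are given as a unit quaternion [w, x, y, z].
In Python, from rig import arm, hand, eyes, ticket gives the robot as it stands. Calls block until the motion is done:
- arm.goto(position, orientation): joint-space move of the TCP to a pose.
- arm.move_straight(position, velocity=0.15, frame=None): straight line of the TCP; frame=None keeps the orientation; velocity is the mean speed in m/s.
- arm.set_joints(angles): joint-space move.
- hand.move_gripper(opening): finger opening in m; the grip force is fixed at half the most; returns when the fingers have stopped.
- arm.wait(seconds).
- arm.solve_ik(position, orientation): joint angles nearest the present ones, or None.
- arm.sense(): the state.
- eyes.snapshot(name): name is "scene" or "side" or "wrist"; returns a dict with "frame" (400x640x3 uint8, blue, green, red), "fx", "fy", "cx", "cy" (pixels), "distortion" ([k1, k2, p1, p2, k3] as OpenCV has them; the pictures are not rectified), "rvec" (rotation vector, rad) and "tvec" (3), from world to camera coordinates, as OpenCV has them. Camera axes: x right, y down, z forward; pixel columns grow to the right and rows downward; lengths in m; the calibration is good to about 2 mm. A picture is of the moment at which its call begins. There is no depth.
A pose or a line that the arm cannot do raises arm.IKError and nothing moves.
- ticket.hand_in(): hands the job in; it is judged then, once.
The state is a dict: "clock": time; "joint_pos": joint angles; "qd": joint speeds; "tau": joint torques, N m; "tool_pos": TCP position; "orientation": TCP orientation; "ft_force": force on the tool from outside, world axes, zero at the start; "moment": the same for the moment, N m; "grip_width": finger opening in m; "gripper_force": force on a finger pad.
Only numpy, scipy, OpenCV 4.12 (cv2) and the standard library are available. Lean on these libraries where they do the work, as an engineer would, in place of code of your own. Each camera call takes 0.05 s, during which the arm holds its last target. There are 200 camera calls.

## Working session

There is one attempt and no reset: what is moved stays moved. The work goes in short steps, each a Python script; the robot and the scene stay as the last script left them, time stands still between calls to the robot, and variables do not carry over. Pictures are saved under pics/ and viewed, at most 10 in all, crops included, and the job is handed in when it is done.

```bash
mkdir -p pics; ls
python3 - <<'E'
from rig import arm,hand,eyes,ticket
import cv2,pickle
d={n:eyes.snapshot(n) for n in("scene","side")}
pickle.dump(d,open("s0.pkl","wb"))
for n in d: cv2.imwrite(f"pics/{n}0.png",d[n]["frame"]); print(n,d[n]["rvec"],d[n]["tvec"],d[n]["fx"],d[n]["distortion"])
print(arm.sense())
E
```

```text
pics
scene [ 2.0637632  -0.80262484  0.42060983] [-0.54194663  0.219555    0.73637695] 385.72235165511705 [0.01194452 0.         0.         0.         0.        ]
side [ 0.15585711 -2.66928459  1.53406893] [0.52832878 0.21423348 0.69757284] 389.981681932561 [0.02217505 0.         0.         0.         0.        ]
{'clock': 0.1, 'joint_pos': array([-0.02649329,  0.6158077 , -0.01261558,  1.42473659,  0.00809246,
        1.10343701, -0.0404102 ]), 'qd': array([ 0.00162685, -0.00182828,  0.00024226, -0.00403633,  0.00089704,
       -0.0011698 ,  0.00054452]), 'tau': array([ 1.87134152e-03, -4.70385647e+01,  2.59924382e-01, -1.71571434e+01,
        9.91805020e-03,  5.83933666e-03,  9.32311934e-06]), 'tool_pos': array([6.49343783e-01, 8.93308114e-06, 2.47264252e-01]), 'orientation': array([-0.00081842,  0.70709061,  0.70712199, -0.00083522]), 'ft_force': array([-0.27607391,  0.2538949 , -0.23866466]), 'moment': array([0.05219072, 0.05233355, 0.01165991]), 'gripper_force': 0.0, 'grip_width': 0.08562092242816603}
```

View pics/scene0.png

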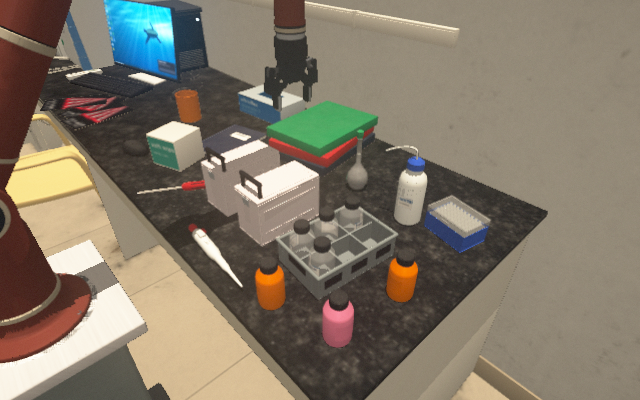

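View pics/side0.png

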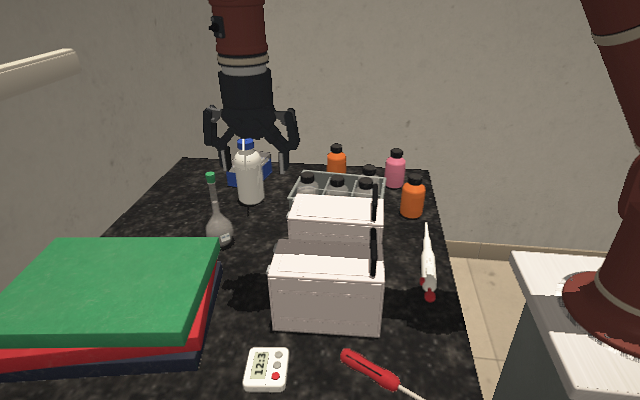

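The scene view shows two white boxes with handles at about (215,157) and (251,182). The crate is at (337,247), with caps at (303,228), (326,215), (351,205) and (321,243), and its two front-right cells (about (352,262) and (378,240)) look empty. The orange bottles at (270,283) and (402,276) and the pink one at (338,318) are decoys. I'll get rough positions, then look from the wrist.

```bash
cat > h.py <<'E'
import numpy as np,cv2
def cam(s):
    K=np.array([[s["fx"],0,s["cx"]],[0,s["fy"],s["cy"]],[0,0,1.]])
    R=cv2.Rodrigues(np.array(s["rvec"],float))[0]
    return K,R,np.array(s["tvec"],float).ravel(),np.array(s["distortion"],float)
def plane(s,px,z):
    K,R,t,D=cam(s); px=np.array(px,float).reshape(-1,1,2)
    n=cv2.undistortPoints(px,K,D).reshape(-1,2)
    d=np.c_[n,np.ones(len(n))]@R; c=-R.T@t
    return c+d*((z-c[2])/d[:,2])[:,None]
def proj(s,P):
    K,R,t,D=cam(s)
    return cv2.projectPoints(np.array(P,float).reshape(-1,3),np.array(s["rvec"],float),t,K,D)[0].reshape(-1,2)
def down(yaw):  # tool z down, closing axis (tool y) at angle yaw from world x
    from scipy.spatial.transform import Rotation as R
    y=np.array([np.cos(yaw),np.sin(yaw),0]); z=np.array([0,0,-1.]); x=np.cross(y,z)
    q=R.from_matrix(np.c_[x,y,z]).as_quat(); return q[[3,0,1,2]]
E
python3 - <<'E'
import pickle
from h import *
d=pickle.load(open("s0.pkl","rb")); s=d["scene"]
for n in d: K,R,t,D=cam(d[n]); print(n,-R.T@t)
print("handles",plane(s,[(215,157),(251,182)],.156))
print("caps",plane(s,[(303,224),(326,212),(351,202),(321,240)],.109))
print("crate rim",plane(s,[(278,238),(352,205),(396,239),(322,280)],.06))
from rig import arm,eyes
arm.goto([.60,-.02,.42],down(np.pi/2))
print(arm.sense()["clock"])
w=eyes.snapshot("wrist");pickle.dump(w,open("w1.pkl","wb"))
cv2.imwrite("pics/w1.png",w["frame"]);K,R,t,D=cam(w);print(-R.T@t,R[2])
E
```

```text
scene [ 0.07543343 -0.71662539  0.6040856 ]
side [0.46651999 0.55317578 0.53664775]
handles [[ 0.44379558  0.04237149  0.156     ]
 [ 0.44393087 -0.10668921  0.156     ]]
caps [[ 0.47005346 -0.24583743  0.109     ]
 [ 0.53267429 -0.24812144  0.109     ]
 [ 0.59856737 -0.25884032  0.109     ]
 [ 0.46358987 -0.30655924  0.109     ]]
crate rim [[ 0.43850054 -0.19919932  0.06      ]
 [ 0.64311449 -0.22363715  0.06      ]
 [ 0.62242577 -0.37153519  0.06      ]
 [ 0.42585659 -0.35032019  0.06      ]]
1.4
[ 0.53214832 -0.02020143  0.54483693] [ 2.69455743e-01 -3.44355068e-04 -9.63012712e-01]
```

View pics/w1.png

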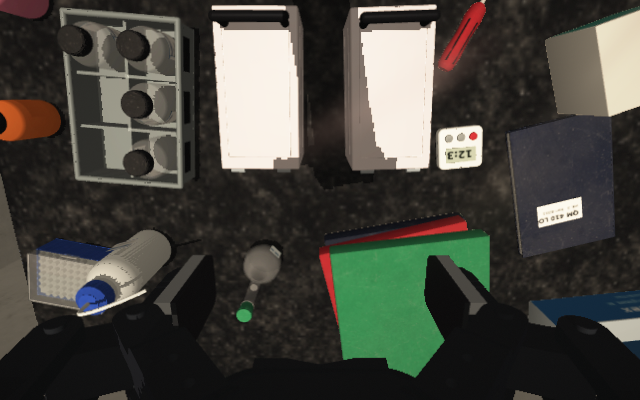

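The wrist view shows crate caps at (76,40), (133,44), (137,103) and (138,162). The empty cells are at about (105,100) and (105,155). Lid bars are at (217–288,17) and (362–437,17). I'll use one enlarged crop for accurate corners.

Run:
```python
import cv2
i=cv2.imread("pics/w1.png")[0:200,40:440]
cv2.imwrite("pics/w1c.png",cv2.convertScaleAbs(cv2.resize(i,None,fx=2,fy=2,interpolation=cv2.INTER_CUBIC),alpha=1.3,beta=25))
```

```text
(no output)
```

View pics/w1c.png

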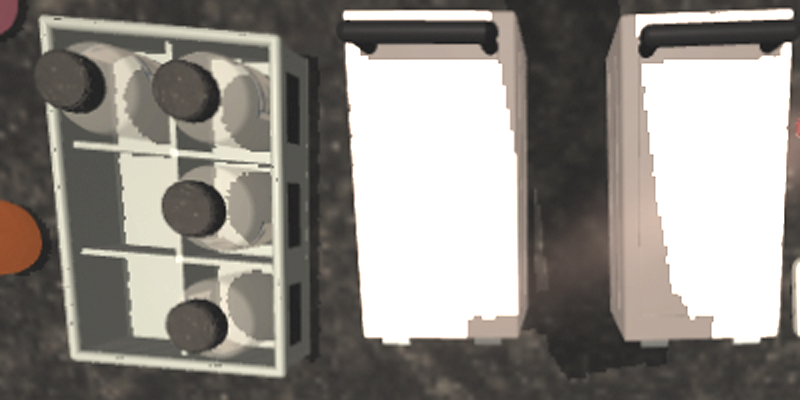

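Run:
```python
import pickle
from h import *
w=pickle.load(open("w1.pkl","rb")); i=w["frame"]
f=lambda L:[(x/2+40,y/2) for x,y in L]
# outer corners of crate rim, z=.06
c=plane(w,f([(39,16),(280,36),(286,377),(70,357)]),.06)
r=cv2.minAreaRect((c[:,:2]*1000).astype(np.float32)); print("crate",c.round(4).tolist(),c.mean(0),r)
print("caps",plane(w,f([(69,80),(186,91),(193,208),(197,326)]),.109).round(4).tolist())
print("lidB left",plane(w,f([(343,11),(363,338)]),.122).round(4).tolist())
print("lidA right",plane(w,f([(795,12),(778,338)]),.122).round(4).tolist())
g=i.max(2)
for n,x0,x1 in(("B",205,300),("A",350,445)):
    m=(g[5:30,x0:x1]<60).astype(np.uint8)
    k,l,st,ce=cv2.connectedComponentsWithStats(m)
    j=[a for a in range(1,k)]; j=max(j,key=lambda a:st[a,4] if st[a,2]>40 else 0); x,y,ww,h,_=st[j]
    cols=[x+5,x+ww-6]; pts=[]
    for cc in range(x+12,x+ww-12,4):
        rr=np.where(l[:,cc]==j)[0]; pts.append((cc+x0,rr.mean()+5))
    p=plane(w,pts,.156); e=plane(w,[(x+x0,pts[0][1]),(x+ww+x0,pts[-1][1])],.156)
    print(n,st[j].tolist(),"ends",e.round(4).tolist(),"mid",e.mean(0).round(4),"slope",np.polyfit(p[:,1],p[:,0],1))
```

```text
crate [[0.4197, -0.3458, 0.06], [0.4326, -0.1952, 0.06], [0.6525, -0.2137, 0.06], [0.6377, -0.3656, 0.06]] [ 0.53561751 -0.28007487  0.06      ] ((536.0075073242188, -280.26263427734375), (152.5984344482422, 220.5900421142578), 85.07093048095703)
caps [[0.4646, -0.3016, 0.109], [0.4711, -0.2346, 0.109], [0.5362, -0.2393, 0.109], [0.6074, -0.2466, 0.109]]
lidB left [[0.4332, -0.1373, 0.122], [0.6128, -0.1395, 0.122]]
lidA right [[0.4338, 0.1072, 0.122], [0.6129, 0.1121, 0.122]]
B [0, 0, 84, 25, 1125] ends [[0.4502, -0.1351, 0.156], [0.451, -0.051, 0.156]] mid [ 0.4506 -0.0931  0.156 ] slope [-0.00485462  0.45041566]
A [9, 0, 86, 25, 1157] ends [[0.4524, 0.019, 0.156], [0.4504, 0.1052, 0.156]] mid [0.4514 0.0621 0.156 ] slope [-0.01982379  0.45273349]
```

```bash
cat >> h.py <<'E'
def open_lid(arm,hand,bar,yaw,th_end=1.3):
    q=down(yaw); u=np.array([np.cos(yaw),np.sin(yaw),0]); z=np.array([0,0,1.])
    bar=np.array(bar,float); hinge=bar+.162*u; hinge[2]=.116
    hand.move_gripper(.05)
    arm.goto(bar+[0,0,.06],q)
    arm.move_straight(bar-[0,0,.002],.12)
    hand.move_gripper(0.0); s=arm.sense(); print("grip",s["grip_width"],s["gripper_force"],s["clock"])
    if s["grip_width"]<.006: return False
    for th in np.linspace(0,th_end,14)[1:]:
        p=hinge+u*(-.162*np.cos(th)+.04*np.sin(th))+z*(.162*np.sin(th)+.04*np.cos(th)-.002)
        arm.move_straight(p,.10)
    s=arm.sense(); print("up",s["grip_width"],s["ft_force"].round(1),s["clock"])
    hand.move_gripper(.03); arm.move_straight(p+[0,0,.09],.2)
    hand.move_gripper(0.0)
    # push lid on from its inner side
    arm.move_straight(hinge+u*-.13+z*.19,.25); arm.move_straight(hinge+u*-.12+z*.13,.2)
    arm.move_straight(hinge+u*.012+z*.13,.15); s=arm.sense(); print("pushed",s["ft_force"].round(1),s["clock"])
    arm.move_straight(hinge+u*-.06+z*.20,.2)
    return True
E
python3 - <<'E'
import pickle
from h import *
from rig import arm,hand,eyes
print(open_lid(arm,hand,[.4506,-.092,.156],-.012))
s=eyes.snapshot("scene"); pickle.dump(s,open("s1.pkl","wb"))
w=eyes.snapshot("wrist"); pickle.dump(w,open("w2.pkl","wb"))
v=np.vstack([s["frame"],w["frame"]]); cv2.imwrite("pics/sw.png",cv2.resize(v,(480,600)))
E
```

```text
grip 0.008844756019886523 58.460787534713745 4.2083
up 0.008917440121555983 [-0.2  1.4  5. ] 8.325
pushed [ 0.5 -0.2 -0.3] 11.8583
True
```

View pics/sw.png

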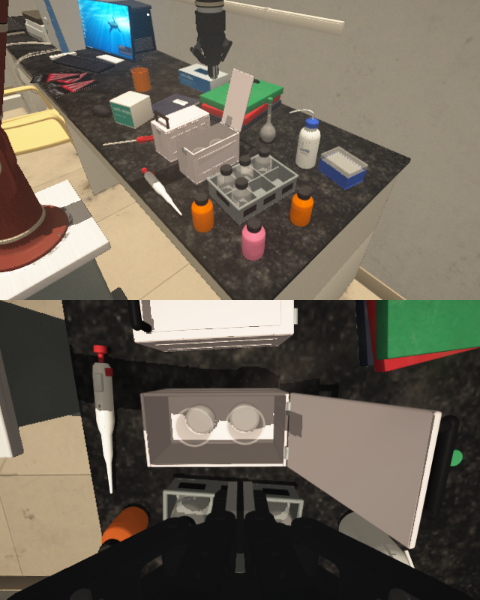

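The wrist picture shows two beakers in the near box (about (195,425) and (245,425)), so the spares are in the other box.

Run:
```python
import pickle
from h import *
from rig import arm,hand,eyes
print(open_lid(arm,hand,[.4510,.061,.156],.024))
arm.goto([.54,.02,.40],down(np.pi/2))
w=eyes.snapshot("wrist"); pickle.dump(w,open("w3.pkl","wb")); cv2.imwrite("pics/w3.png",w["frame"])
print(arm.sense()["clock"])
```

```text
grip 0.009104603959081704 58.45399618148804 15.1083
up 0.008672468343191506 [-0.3  3.3  4.6] 19.225
pushed [-0.4  0.2 -0.4] 22.7583
True
24.8083
```

View pics/w3.png

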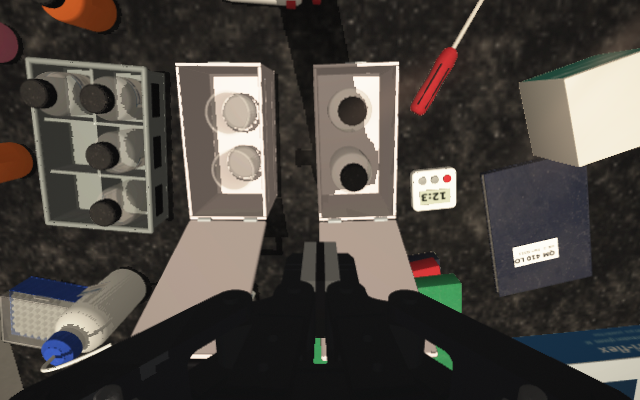

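The caps of the two spares show at (351,110) and (354,177). The empty crate cells are at about (65,140) and (70,195).

```bash
python3 - <<'E'
import pickle
from h import *
w=pickle.load(open("w3.pkl","rb")); g=w["frame"].max(2)
for (x,y) in [(351,110),(354,177),(39,94),(97,99),(103,157),(105,213)]:
    m=(g[y-28:y+28,max(0,x-28):x+28]<70).astype(np.uint8)
    k,l,st,ce=cv2.connectedComponentsWithStats(m); j=l[28,min(x,28)]
    c=ce[j]+[max(0,x-28),y-28]
    print(c.round(1),st[j,2:].tolist(),plane(w,c,.105).round(4)[0],plane(w,[(x,y)],.105).round(4)[0])
E
python3 - <<'E'
import cv2
i=cv2.imread("pics/w3.png")[40:245,10:410]
cv2.imwrite("pics/w3c.png",cv2.convertScaleAbs(cv2.resize(i,None,fx=2,fy=2,interpolation=cv2.INTER_CUBIC),alpha=1.2,beta=30))
E
```

```text
[351.7 110.6] [28, 28, 610] [0.4843 0.0566 0.105 ] [0.4836 0.0558 0.105 ]
[353.4 176.8] [28, 27, 583] [0.5622 0.0605 0.105 ] [0.5624 0.0612 0.105 ]
[31.9 93. ] [56, 56, 2104] [ 0.4633 -0.3109  0.105 ] [ 0.4644 -0.3028  0.105 ]
[96.7 98.5] [36, 30, 873] [ 0.4699 -0.2364  0.105 ] [ 0.4705 -0.2361  0.105 ]
[ 99.8 157.8] [45, 32, 905] [ 0.5385 -0.2441  0.105 ] [ 0.5375 -0.24    0.105 ]
[100.  212.6] [45, 35, 879] [ 0.6074 -0.2554  0.105 ] [ 0.608  -0.2491  0.105 ]
```

View pics/w3c.png

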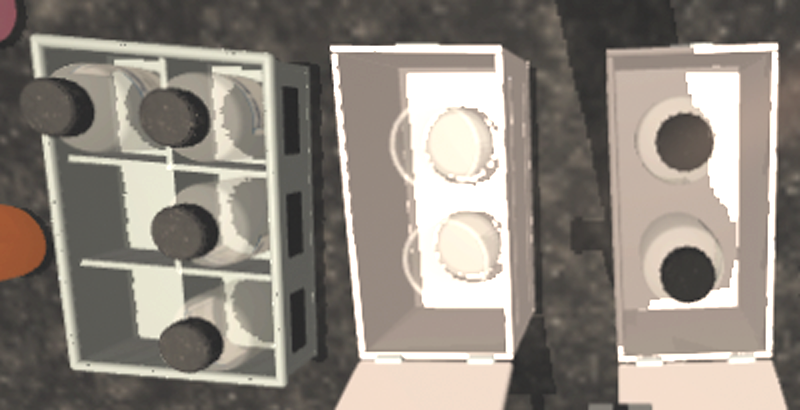

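```bash
python3 - <<'E'
import pickle
from h import *
w=pickle.load(open("w3.pkl","rb")); s=pickle.load(open("s0.pkl","rb"))["scene"]
c=plane(w,[(x/2+10,y/2+40) for x,y in[(32,36),(278,55),(285,386),(72,369)]],.06)
print(c.round(4).tolist(),c.mean(0)); u=c[2]-c[1]; print(np.arctan2(u[1],u[0]))
u=c[3]-c[0]; print(np.arctan2(u[1],u[0]))
print("wash",plane(s,[(397,216),(422,218)],.0),"cap",plane(s,[(416,163)],.19),"jet",plane(s,[(387,150)],.19), "flask",plane(s,[(356,187)],0))
E
python3 - <<'E'
from h import *
from rig import arm,hand
q=down(.024)
hand.move_gripper(.05)
arm.goto([.484,.0575,.20],q)
arm.move_straight([.484,.0575,.125],.12)
f0=arm.sense()["ft_force"][2]
for z in np.arange(.121,.1075,-.0035):
    arm.move_straight([.484,.0575,z],.05); f=arm.sense()["ft_force"][2]-f0; print(round(z,4),round(f,2))
    if abs(f)>3: break
hand.move_gripper(0); s=arm.sense(); print(s["grip_width"],s["gripper_force"],s["tool_pos"],s["clock"])
E
```

```text
[[0.4204, -0.345, 0.06], [0.4329, -0.1921, 0.06], [0.652, -0.2153, 0.06], [0.6395, -0.3649, 0.06]] [ 0.53621706 -0.27932696  0.06      ]
-0.10583332770508135
-0.09050038038454011
wash [[ 0.7558527  -0.2796998   0.        ]
 [ 0.79612224 -0.32766014  0.        ]] cap [[ 0.72106438 -0.32887383  0.19      ]] jet [[ 0.72150914 -0.24922339  0.19      ]] flask [[ 7.77675740e-01 -1.17236283e-01 -1.11022302e-16]]
0.121 0.64
0.1175 -0.44
0.114 0.4
0.1105 0.06
0.029925871497579862 59.07093822956085 [0.48415241 0.05751299 0.11082614] 28.8167
```

```bash
cat >> h.py <<'E'
def place(arm,hand,pick,cell,yaw,zg,via=None):
    arm.move_straight([*pick,.275],.2)
    s=arm.sense(); print("lift",s["grip_width"],s["ft_force"].round(2))
    if via is not None: arm.move_straight([*via,.275],.25)
    arm.move_straight([*cell,.275],.25,frame=down(yaw))
    arm.move_straight([*cell,.185],.2); arm.wait(.2)
    f0=arm.sense()["ft_force"]
    for z in np.append(np.arange(.175,zg+.004,-.008),[zg+.004,zg+.002,zg+.0005]):
        arm.move_straight([*cell,z],.08); f=arm.sense()["ft_force"]-f0; print(round(z,4),f.round(1))
        if np.linalg.norm(f)>5: break
    s=arm.sense(); print("down",s["tool_pos"].round(4),s["grip_width"],s["clock"])
    return z
E
python3 - <<'E'
from h import *
from rig import arm,hand
print(place(arm,hand,[.484,.0575],[.5328,-.3144],-.092,.1108))
E
```

```text
lift 0.029682249999093812 [-0.56  0.41 -2.01]
0.175 [0.4 0.1 1.1]
0.167 [1.  0.2 1.3]
0.159 [0.5 0.8 1.4]
0.151 [-0.1  0.7  0.2]
0.143 [0.2 0.1 0. ]
0.135 [ 0.5 -0.2  0.5]
0.127 [0.8 0.2 0.6]
0.119 [0.4 0.8 0.3]
0.1148 [0.4 0.7 0.4]
0.1128 [ 1.3 -0.2  0.2]
0.1113 [-0.3 -0.5  0.7]
down [ 0.5327 -0.3143  0.1112] 0.03030671803366761 35.0167
0.1113
```

Run:
```python
from h import *
from rig import arm,hand
q=down(.024); P=[.5615,.0600]
hand.move_gripper(.048)
arm.move_straight([.5328,-.3144,.2],.15)
arm.move_straight([.50,-.1,.22],.3)
arm.move_straight([*P,.2],.25,frame=q)
arm.move_straight([*P,.125],.15)
f0=arm.sense()["ft_force"][2]
for z in (.118,.1108):
    arm.move_straight([*P,z],.06); f=arm.sense()["ft_force"][2]-f0; print(z,round(f,2))
    if abs(f)>3: raise SystemExit
hand.move_gripper(0); s=arm.sense(); print(s["grip_width"],s["gripper_force"],s["clock"])
if s["grip_width"]<.025: raise SystemExit
print(place(arm,hand,P,[.6025,-.3208],-.092,.1108,via=[.50,-.1]))
```

```text
0.118 -0.48
0.1108 -0.63
0.030376718948795987 59.20588204160452 39.275
lift 0.02998188318728309 [-0.04  0.07 -2.52]
0.175 [-0.5  0.6 -0.6]
0.167 [ 0.6  0.3 -1. ]
0.159 [ 0.1  1.  -0.5]
0.151 [-0.4  0.5 -1. ]
0.143 [ 0.3 -0.1 -0.6]
0.135 [ 0.2 -0.  -0.9]
0.127 [0.1 0.2 0.3]
0.119 [-0.1  0.8 -0.4]
0.1148 [ 0.1  0.6 -0.1]
0.1128 [0.5 0.  0.3]
0.1113 [ 0.2  0.9 -1.2]
down [ 0.6025 -0.3208  0.1113] 0.030069039738522572 45.7833
0.1113
```

Run:
```python
from h import *
from rig import arm,hand,eyes
hand.move_gripper(.048)
arm.move_straight([.6025,-.3208,.22],.15)
arm.move_straight([.56,-.26,.36],.2,frame=down(np.pi/2)) if arm.solve_ik([.56,-.26,.36],down(np.pi/2)) is not None else None
w=eyes.snapshot("wrist");s=eyes.snapshot("scene")
v=np.vstack([cv2.resize(w["frame"],(480,300)),cv2.resize(s["frame"][130:330,190:510],(480,300))])
cv2.imwrite("pics/end.png",v); print(arm.sense()["clock"],proj(w,[[.5328,-.3144,.109],[.6025,-.3208,.109]])*.75)
```

```text
48.8917 [[201.36425868 104.81397992]
 [198.88573874 152.40508216]]
```

View pics/end.png

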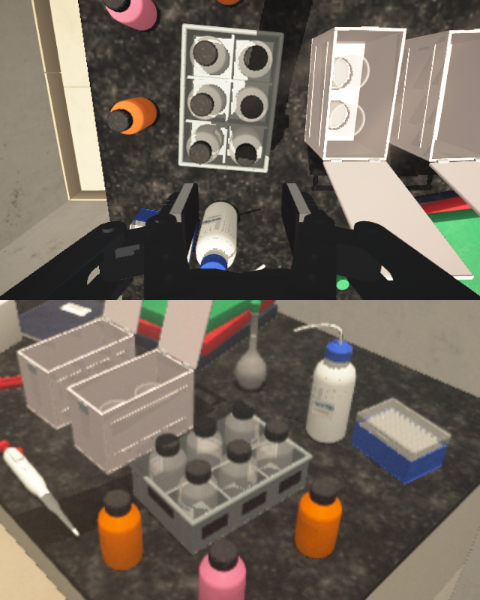

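All six cells now hold an upright bottle: the new caps are at (201,104) and (199,152) in the upper view, as predicted. The flask and wash bottle have not moved, and the gripper is clear.

```bash
python3 -c "
from rig import ticket
print(ticket.hand_in())"
```

```text
the job is handed in; nothing more can be done
None
```

The job is handed in: both spare bottles were lowered into the two empty crate cells, and the last pictures show all six bottles upright and the beakers, flask and wash bottle left in place, at about 49 s of the 72 s allowed; the hand-in gave no verdict.

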